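# Long straw into the toddler's cup, leaning away from the handle

## Task

Take the long straight steel straw out of the wooden drying block and lower it into the deep snack cup, keeping hold of it until its foot is down at the bottom, then let go so that it slants and rests on the rim on the side straight opposite the cup's handle, leaving the handle free for a small hand. Leave the cup standing where it is, and the short straw and the bent straw standing in the block.

Things in the scene. Friction and masses are not known exactly. Their poses are not given: they have to be found in the camera images.
- straw_mid (a point): Centre of the long straight steel straw to move: round, 12 mm diameter, 190 mm long, 40 g, the tallest of three; ends 95 mm either way along z (up at the start; both ends alike). It stands in one of 3 holes (which one varies) of a fixed beech block 70 x 210 mm, 45 mm high; holes in a row 70 mm apart, 35 mm deep, about 1 mm play all round: foot 10 mm, top 200 mm above the counter.
- cup: Lime-green deep snack cup, one loop handle, loose, 0.22 kg. Origin: centre of its underside, z up. Handle along its +y, reaching 75 mm from the axis; the rim side to lean on is its -y. Height 92 mm; outer radius 34 mm at foot, 41 mm at rim; inner radius 30 mm at floor, 37 mm at rim; inner floor 5 mm above the underside. The handle always points within 55 degrees of +x, away from the robot.
- short_mid (a point): Half-way up the short straight steel straw, a bystander: 12 mm in diameter, 120 mm long, upright in another hole of the block, top 130 mm above the counter; z along it, up.
- bent_mid (a point): The bent steel straw, a bystander: 12 mm thick, upright in the remaining hole, its upper end bent over 20 mm sideways, top about 134 mm above the counter. This point is on its straight stem, 60 mm above its foot; z along the stem, up.
Mind the look-alikes: they are no part of the job. Leave any purple look-alike of the part that bears bent_mid alone.

How it is judged:
By the outcome, as a careful person would: the job done as asked, in the order asked, and still so for the second after the job is handed in, with the robot touching nothing.
It also fails if it takes over 43 s, if anything falls off the work surface, if the arm or the gripper's body presses on something with over 40 N, if the wrist force passes 120 N, or if a joint passes its speed limit or range.

## Robot

A 7-joint arm with a two-finger parallel gripper is mounted at the origin on the work surface. World frame = base frame: x ahead of the robot, y to its left, z up, the work surface at z = 0. Lengths are in m, angles in rad, forces in N, time in s.
With the tool pointing down it reaches from about 0.4 to 0.9 m from the base axis. Payload 5.6 kg.
Tool frame: the origin (TCP) lies midway between the tips of the shut fingers; the grasp point (between the pads) lies 19 mm behind it; y points along the fingers, z is the direction in which the jaws open and shut, and the axes are right-handed (so a half turn about y gives the same grasp; the last joint's range is limited). The gripper opens to 92 mm and grips with 3 to 60 N. Pads are 20 mm wide; open, the fingers measure 128 mm over their backs; the gripper's body (75 mm by 189 mm) begins 69 mm behind the grasp point.
Start: joints at [-1.153, 0.468, -0.012, 1.603, 0.006, 1.071, -0.056], TCP at [0.289, 0.582, 0.215] pointing down, gripper open.
Joint ranges: [-2.53, 2.53], [-0.31, 2.02], [-1.57, 1.55], [0.28, 2.44], [-1.29, 4.43], [0.15, 1.84], [-2.92, 2.92]. Speed limits (rad/s): [2.57, 2.57, 3.14, 3.14, 3.14, 3.14, 3.14].

## Interface

Orientations are given as a 3x3 rotation matrix whose columns are the frame's x, y, z axes.
In Python, from station import env, effector, solver, viewer, workorder, search_frame, tip_of gives the robot as it stands. Calls block until the motion is done:
- env.reach(position, orientation): joint-space move of the TCP to a pose.
- env.movel(position, frame=None, rate=0.15): straight line of the TCP; frame=None keeps the orientation; rate is the mean speed in m/s.
- env.goto_joints(angles): joint-space move.
- effector.release() and effector.grasp(squeeze=None): open the fingers fully, or close them until they stop; squeeze is the grip in N (None keeps the last).
- env.pause(seconds).
- solver.inverse_kinematics(position, orientation): joint angles nearest the present ones, or None.
- env.sense(): the state.
- viewer.read_camera(name): name is "side" or "top" or "wrist"; returns (picture, depth): 420x560x3 uint8, red, green, blue; 420x560 float32, m along the optical axis (not along the pixel's ray), 0 where there is no reading.
- viewer.camera_info(name): a dict with "intrinsics" (3x3 intrinsics, pixels), "eye" and "rotation" of the camera in the world; the wrist camera has in their place "T_tool_cam" (4x4, takes a point from camera to tool coordinates, whose origin is the TCP and whose axes are the tool frame's). Camera axes: x right, y up, looking along -z (the intrinsics and any distortion apply to the point x, -y, -z); pixel columns grow to the right and rows downward; lengths in m; the calibration is good to about 2 mm. A picture is of the moment at which its call begins: read the wrist's pose just before it. camera_info takes no time and is no camera call.
A pose or a line that the arm cannot do raises env.PlanningError and nothing moves.
- workorder.finish_job(): hands the job in, once; it reports no verdict.
Trained networks look in the newest picture that a camera, given by its name, has taken for a name from the list of things; names that differ only in an ending like _2 or _b are one class to them, and where a whole thing is asked for, a point or a joint stands for the part that bears it (a point fixed in the world has none). Each returns a list of dicts, best first, with "score" (0 to 1); they miss things now and then, are a little off and sometimes report something else, mostly with a low value. They report only what shows in the picture. A call takes as long as a camera call. They do not tell look-alikes from the thing itself.
- search_frame(camera, name): "at" ([x, y, z] in m, in world coordinates, good to about 4 mm: the middle of the surface that is visible of it).
- tip_of(camera, name): "at" ([x, y, z] in m, in world coordinates, good to about 4 mm: a listed point, or the origin of a listed thing).
The state is a dict: "t": time; "joint_positions": joint angles; "joint_velocities": joint speeds; "tau": joint torques, N m; "ee_pos": TCP position; "tcp_rot": TCP orientation; "wrist_force": force on the tool from outside, world axes, zero at the start; "moment": the same for the moment, N m; "gripper_width": finger opening in m.
Only numpy, scipy, OpenCV 4.12 (cv2) and the standard library are available. Lean on these libraries where they do the work, as an engineer would, in place of code of your own. Each camera call takes 0.05 s, during which the arm holds its last target. There are 200 camera calls.

## Working session

There is one attempt and no reset: what is moved stays moved. The work goes in short steps, each a Python script; the robot and the scene stay as the last script left them, time stands still between calls to the robot, and variables do not carry over. Pictures are saved under pics/ and viewed, about 8 in all and at most 12, crops included, and the job is handed in when it is done.

```bash
mkdir -p pics; ls
cat > h.py <<'E'
import numpy as np, cv2
from station import env, effector, solver, viewer, workorder, search_frame, tip_of
def cam(n):
    s=env.sense(); p,d=viewer.read_camera(n); i=viewer.camera_info(n); K=np.array(i["intrinsics"])
    if n=="wrist":
        T=np.array(i["T_tool_cam"]); R0=np.array(s["tcp_rot"]); R=R0@T[:3,:3]; e=np.array(s["ee_pos"])+R0@T[:3,3]
    else: R=np.array(i["rotation"]); e=np.array(i["eye"])
    return p,d,K,R,e
def cloud(d,K,R,e):
    v,u=np.mgrid[:d.shape[0],:d.shape[1]]
    P=np.stack([(u-K[0,2])/K[0,0]*d,-(v-K[1,2])/K[1,1]*d,-d],-1)
    return P@R.T+e
def save(n,p): cv2.imwrite("pics/"+n,cv2.cvtColor(p,cv2.COLOR_RGB2BGR))
E
python3 - <<'E'
from h import *
np.set_printoptions(precision=3,suppress=True)
ims=[]
for n in("side","top"):
    p,d,K,R,e=cam(n); save(n+".png",p); np.savez(n,p=p,d=d,K=K,R=R,e=e)
    print(n,e,viewer.camera_info(n).keys())
    for t in("straw_mid","cup","short_mid","bent_mid"):
        for f in(search_frame,tip_of):
            for r in f(n,t)[:3]: 
                q=R.T@(np.array(r["at"])-e); print(t,f.__name__,np.array(r["at"]),round(r["score"],2),"px",K[0,2]-K[0,0]*q[0]/q[2],K[1,2]+K[1,1]*q[1]/q[2])
    ims.append(p)
s=env.sense(); print(s["t"],s["tcp_rot"],s["gripper_width"])
save("both.png",cv2.resize(np.hstack(ims),(800,300)))
E
```

```text
pics
side [0.363 0.638 0.565] dict_keys(['intrinsics', 'eye', 'rotation'])
straw_mid call [0.54  0.217 0.131] 0.65 px 234.451802344255 241.23641298025052
straw_mid call [0.544 0.212 0.102] 0.81 px 234.00656160730654 252.59591244573355
cup call [ 0.504 -0.142  0.065] 0.82 px 303.916932652426 155.8654510877302
cup call [ 0.507 -0.165  0.002] 0.74 px 303.53859958804816 173.756643412409
short_mid call [0.539 0.287 0.1  ] 0.68 px 220.71605497176634 290.6145127368019
short_mid call [0.541 0.283 0.072] 0.64 px 222.61119386095461 300.68221084295294
bent_mid call [0.534 0.151 0.095] 0.7 px 252.0272134382799 231.02815239911945
bent_mid call [0.452 0.169 0.079] 0.6 px 297.63051620589 253.42472666109234
bent_mid call [0.456 0.166 0.059] 0.81 px 295.4988733578801 259.97975530083744
bent_mid call [0.54  0.147 0.073] 0.64 px 250.1216501031889 237.79143547289092
top [0.368 0.063 0.987] dict_keys(['intrinsics', 'eye', 'rotation'])
straw_mid call [0.539 0.205 0.153] 0.59 px 195.95501538249277 189.99605997113653
straw_mid call [0.542 0.21  0.108] 0.71 px 197.56605648377854 192.85430383088047
cup call [ 0.518 -0.176  0.042] 0.82 px 371.7311970612822 208.01730811534202
cup call [ 0.508 -0.164 -0.   ] 0.63 px 362.4777226650302 214.9962440268157
short_mid call [0.538 0.279 0.105] 0.49 px 164.8394197646058 195.19527568262953
short_mid call [0.544 0.281 0.07 ] 0.39 px 167.9335264243977 195.3692410557874
bent_mid call [0.455 0.167 0.107] 0.52 px 217.25403934339272 234.02329370036134
bent_mid call [0.529 0.149 0.12 ] 0.43 px 225.90614568647976 197.48961633088322
bent_mid call [0.46  0.167 0.06 ] 0.54 px 219.8317489180606 233.6784606772918
bent_mid call [0.538 0.145 0.071] 0.42 px 229.5874951785897 197.74926575168817
0.9 [[ 0.896  0.     0.445]
 [-0.445  0.     0.896]
 [ 0.    -1.     0.   ]] 0.09187795330458438
```

Run:
```python
import cv2,numpy as np
a=cv2.imread("pics/side.png")[100:340,150:390]; b=cv2.imread("pics/top.png")[130:290,130:450]
a=cv2.resize(a,None,fx=2.4,fy=2.4,interpolation=cv2.INTER_CUBIC); 
cv2.imwrite("pics/side_c.png",a); cv2.imwrite("pics/top_c.png",cv2.resize(b,None,fx=2.5,fy=2.5,interpolation=cv2.INTER_CUBIC))
```

```text
(no output)
```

View pics/side_c.png

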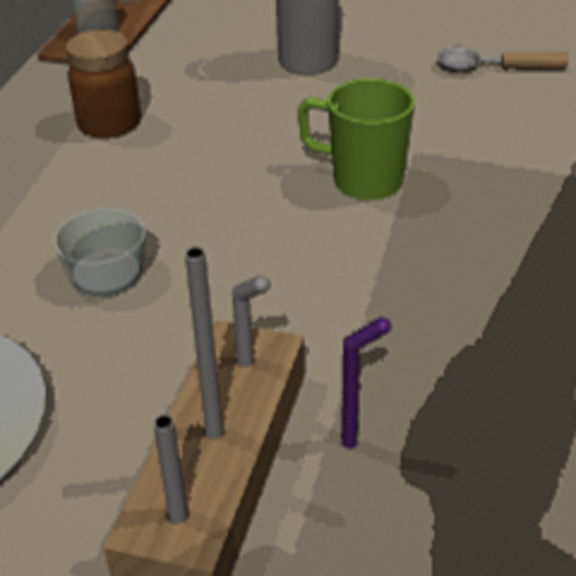

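View pics/top_c.png

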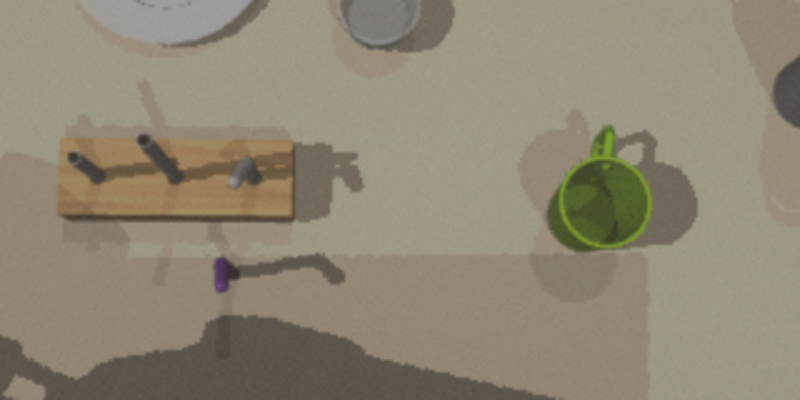

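The long straight straw is in the middle hole: side px (235,242), tallest, top at about (231,206). The other candidates are ruled out:
- The short straw is at (221,292).
- The grey bent straw is in the block at (252,232).
- The purple bent look-alike stands free at (300,255).

The cup is at side px (304,156), and its handle points roughly +x. Next I measure the straw and cup from depth.

Run:
```python
from h import *
np.set_printoptions(precision=4,suppress=True)
from scipy.optimize import least_squares
for n in("side","top"):
    f=np.load(n+".npz"); W=cloud(f["d"],f["K"],f["R"],f["e"]); e=f["e"]; ok=f["d"]>0
    m=ok&(np.hypot(W[...,0]-.541,W[...,1]-.211)<.03)&(W[...,2]>.06)
    P=W[m]; print(n,"straw n",len(P),"zmax",P[:,2].max())
    for z in np.arange(.06,.2,.03):
        q=P[abs(P[:,2]-z)<.015]
        if len(q): 
            c=np.median(q,0); v=c[:2]-e[:2]; print(c, "axis~",c[:2]+.005*v/np.linalg.norm(v),len(q))
    hsv=cv2.cvtColor(f["p"],cv2.COLOR_RGB2HSV)
    g=ok&(hsv[...,0]>33)&(hsv[...,0]<55)&(hsv[...,1]>140)&(np.hypot(W[...,0]-.508,W[...,1]+.165)<.12)
    G=W[g]; print("green",len(G),"zmax",G[:,2].max())
    r=G[(G[:,2]>.085)]
    fit=least_squares(lambda c:np.hypot(r[:,0]-c[0],r[:,1]-c[1])-.039,[.508,-.165],loss="soft_l1",f_scale=.002).x
    rr=np.hypot(*(r[:,:2]-fit).T); print("rim centre",fit,len(r),np.percentile(rr,[5,50,95]))
    h=G[np.hypot(*(G[:,:2]-fit).T)>.05]; d=h[:,:2]-fit
    a=np.degrees(np.arctan2(d[:,1],d[:,0])); print("handle n",len(h),"yaw",np.median(a),a.std(),"rmax",np.hypot(*d.T).max(),"z",np.median(h[:,2]))
```

```text
side straw n 574 zmax 0.1994396597943251
[0.5387 0.2193 0.0673] axis~ [0.5406 0.2147] 45
[0.5378 0.2188 0.09  ] axis~ [0.5397 0.2142] 107
[0.5382 0.219  0.1205] axis~ [0.5402 0.2144] 111
[0.5382 0.2189 0.1494] axis~ [0.5401 0.2143] 125
[0.538  0.2191 0.1801] axis~ [0.54   0.2144] 133
green 1553 zmax 0.09137845180112325
rim centre [ 0.5073 -0.1618] 192 [0.0359 0.0384 0.0406]
handle n 91 yaw -8.107981998331102 1.6911139215555975 rmax 0.07208453204840533 z 0.05164245914496601
top straw n 133 zmax 0.20248490184714707
[0.5333 0.21   0.0656] axis~ [0.537  0.2133] 9
[0.5329 0.2118 0.0898] axis~ [0.5366 0.2152] 21
[0.5339 0.2105 0.1186] axis~ [0.5376 0.2138] 20
[0.5337 0.211  0.151 ] axis~ [0.5374 0.2143] 21
[0.5331 0.2109 0.1787] axis~ [0.5368 0.2142] 25
green 516 zmax 0.09525836121816145
rim centre [ 0.5047 -0.1626] 203 [0.0365 0.0383 0.0401]
handle n 50 yaw -9.393347688741123 2.173403077782136 rmax 0.07008338608635978 z 0.07651709753848362
```

```bash
cat >> h.py <<'E'
S=np.array([.539,.214]); C=np.array([.506,-.162]); yaw=np.radians(-8.7); TH=np.radians(28); SF=.021; L=.123
H=np.array([np.cos(yaw),np.sin(yaw),0.]); Z=np.array([0,0,1.])
def Rm(app,jaw): return np.column_stack([np.cross(app,jaw),app,jaw])
def pick(sg=1,ang=0): return Rm(-Z,sg*np.array([np.cos(ang),np.sin(ang),0]))
def place(sg=1,back=0.,C=C,TH=TH,SF=SF,L=L,H=H):
    u=-np.sin(TH)*H+np.cos(TH)*Z           # up along straw
    F=np.r_[C,0]+SF*H+(.005+.006*np.sin(TH))*Z
    return F+(L+back)*u, Rm(-u,sg*np.cross(Z,H)), u
E
python3 - <<'E'
from h import *
np.set_printoptions(precision=3,suppress=True)
for sg in(1,-1):
    for a in(-45,-20,0,20,45): print("pick",sg,a,solver.inverse_kinematics(np.r_[S,.133],pick(sg,np.radians(a))))
    for b in(0,.13): p,R,u=place(sg,b); print("place",sg,b,p,solver.inverse_kinematics(p,R))
E
```

```text
pick 1 -45 [-0.799  0.472  0.47   1.872 -0.275  0.861 -0.978]
pick 1 -20 [-0.755  0.464  0.411  1.869 -0.239  0.857 -0.574]
pick 1 0 [-0.701  0.456  0.341  1.866 -0.197  0.852 -0.262]
pick 1 20 [-0.648  0.451  0.271  1.862 -0.156  0.849  0.05 ]
pick 1 45 [-0.581  0.447  0.185  1.858 -0.106  0.847  0.443]
place 1 0 [ 0.47  -0.156  0.116] [ 1.124  0.345 -0.905  2.369  1.281  0.201  0.508]
place 1 0.13 [ 0.409 -0.147  0.231] [-0.116 -0.212  0.401  2.436  0.036  0.417  1.687]
pick -1 -45 [-0.34   0.453 -0.121  1.841  0.07   0.852  1.86 ]
pick -1 -20 [-0.274  0.46  -0.206  1.836  0.121  0.857  2.254]
pick -1 0 [-0.216  0.469 -0.282  1.832  0.166  0.863  2.564]
pick -1 20 [-0.16   0.479 -0.355  1.828  0.211  0.871  2.876]
pick -1 45 [-1.309  0.888  1.343  1.9   -0.95   1.192 -1.97 ]
place -1 0 [ 0.47  -0.156  0.116] [ 1.124  0.345 -0.905  2.369  1.281  0.201 -2.634]
place -1 0.13 [ 0.409 -0.147  0.231] [ 0.109 -0.182  0.2    2.425 -0.1    0.414 -1.325]
```

```bash
cat >> h.py <<'E'
AL=np.radians(20); G=.142
def rotv(axis,ang): return cv2.Rodrigues(np.asarray(axis,float)*ang)[0]
def tool(F,u,J,al=AL):   # straw foot F, up-direction u, jaw J -> TCP pose
    t=rotv(J,al)@u       # J=cross(Z,H): turns up towards H
    return F+G*u-.019*t, Rm(-t,J), t
def pickpose(lift=0,S=S): return tool(np.r_[S,.010+lift],Z,np.array([1.,0,0]))
def placepose(back=0,C=C,H=H,TH=TH,SF=SF,dz=0.):
    u=-np.sin(TH)*H+np.cos(TH)*Z
    return tool(np.r_[C,0]+SF*H+(.005+.006*np.sin(TH)+dz)*Z+back*u,u,np.cross(Z,H))
E
python3 - <<'E'
from h import *
np.set_printoptions(precision=3,suppress=True)
for l in(0,.17): p,R,t=pickpose(l); print("pick",p,t,solver.inverse_kinematics(p,R))
for b in(0,.13): p,R,t=placepose(b); print("place",p,t,solver.inverse_kinematics(p,R))
p,R,t=pickpose(); env.reach(p+.14*t,R); s=env.sense(); print(s["t"],s["ee_pos"],s["joint_positions"])
p,R,t=placepose(.13); print(solver.inverse_kinematics(p,R))
im,d,K,Rc,e=cam("wrist"); save("w1.png",im); W=cloud(d,K,Rc,e)
m=(d>0)&(np.hypot(W[...,0]-S[0],W[...,1]-S[1])<.03)&(W[...,2]>.06)
P=W[m]; print(len(P))
for z in(.08,.11,.14,.17,.195):
    q=P[abs(P[:,2]-z)<.012]
    if len(q): print(z,np.median(q,0),q.min(0),q.max(0),len(q))
E
```

```text
pick [0.539 0.22  0.134] [ 0.    -0.342  0.94 ] [-0.504  0.435  0.307  1.949 -0.67   0.812  0.25 ]
pick [0.539 0.22  0.304] [ 0.    -0.342  0.94 ] [-0.536  0.229  0.33   1.79  -0.468  1.103 -0.009]
place [ 0.463 -0.155  0.114] [-0.138  0.021  0.99 ] [-0.164  0.293  0.498  2.203 -0.303  0.561  1.973]
place [ 0.403 -0.146  0.229] [-0.138  0.021  0.99 ] [-0.497 -0.07   0.772  2.228  0.043  0.825  1.669]
2.675 [0.538 0.175 0.265] [-0.538  0.258  0.433  1.858 -0.524  1.069  0.145]
[-0.239 -0.043  0.519  2.217  0.005  0.823  1.698]
279
0.08 [0.54  0.208 0.081] [0.535 0.208 0.071] [0.546 0.213 0.092] 11
0.11 [0.541 0.209 0.111] [0.536 0.208 0.099] [0.546 0.212 0.12 ] 15
0.14 [0.541 0.208 0.143] [0.536 0.208 0.131] [0.546 0.211 0.15 ] 19
0.17 [0.54  0.208 0.17 ] [0.536 0.208 0.16 ] [0.546 0.211 0.179] 22
0.195 [0.541 0.213 0.201] [0.535 0.208 0.183] [0.547 0.22  0.202] 203
```

View pics/w1.png

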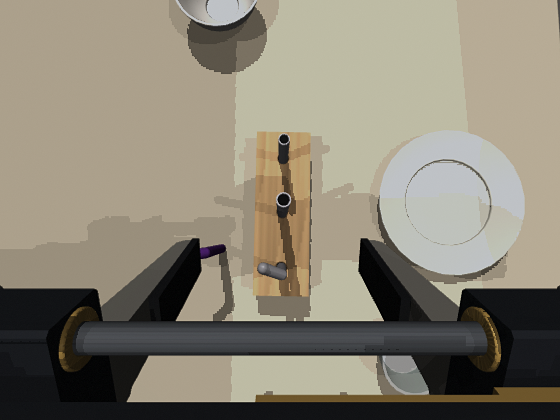

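The wrist view shows the long straw's top at (283,203), between the short one (283,142) and the grey bent one (272,270). It is centred between the fingers, and the purple one (213,251) is outside the left finger. Depth gives its axis at (0.541, 0.214), so I grasp there.

```bash
sed -i 's/^S=np.array(\[.539,.214\])/S=np.array([.541,.214])/' h.py
python3 - <<'E'
from h import *
np.set_printoptions(precision=3,suppress=True)
p,R,t=pickpose(); env.movel(p,R,rate=.12); s=env.sense(); print(s["t"],s["ee_pos"],p,s["wrist_force"])
effector.grasp(squeeze=25); s=env.sense(); print(s["t"],s["gripper_width"],s["wrist_force"])
p2,_,_=pickpose(.04); env.movel(p2,R,rate=.08)
p2,_,_=pickpose(.17); env.movel(p2,R,rate=.15)
s=env.sense(); print(s["t"],s["gripper_width"],s["wrist_force"],s["joint_positions"])
for b in(.13,0): p,R,t=placepose(b); print(p,solver.inverse_kinematics(p,R))
im,d,K,Rc,e=cam("side"); save("s2.png",cv2.resize(im[100:340,150:390],None,fx=2,fy=2)); W=cloud(d,K,Rc,e)
m=(d>0)&(np.hypot(W[...,0]-S[0],W[...,1]-S[1])<.03)&(W[...,2]>.15)
P=W[m]; print("foot z",np.sort(P[:,2])[:5])
for z in(.2,.23,.26,.29):
    q=P[abs(P[:,2]-z)<.012]
    if len(q): print(z,np.median(q,0),len(q))
E
```

```text
4.0417 [0.542 0.22  0.135] [0.541 0.22  0.134] [-0.362 -0.979 -0.04 ]
5.225 0.011469676871060373 [0.306 0.774 0.009]
6.8917 0.011257914997932068 [-0.407  0.904 -0.185] [-0.616  0.237  0.428  1.792 -0.494  1.113  0.016]
[ 0.403 -0.146  0.229] [-0.275 -0.046  0.555  2.219  0.009  0.824  1.695]
[ 0.463 -0.155  0.114] [-0.079  0.284  0.398  2.198 -0.247  0.555  1.917]
foot z [0.175 0.177 0.177 0.177 0.177]
0.2 [0.537 0.219 0.2  ] 116
0.23 [0.537 0.219 0.23 ] 126
0.26 [0.537 0.219 0.261] 140
0.29 [0.538 0.219 0.289] 137
```

View pics/s2.png

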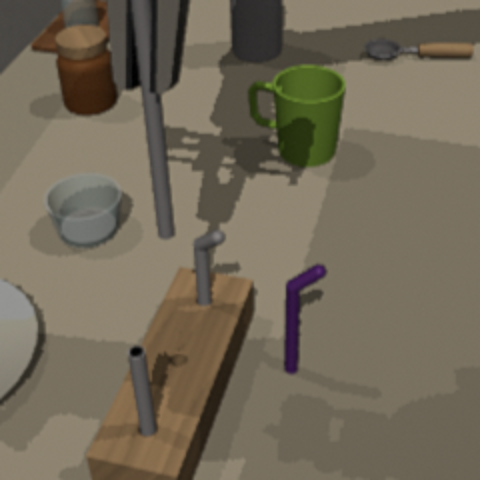

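The straw is out and vertical in the grip. Its foot is near (165,235) in this crop, at z ≈ 0.177, and the short and bent straws are still standing. Next I go above the cup and look.

Run:
```python
from h import *
np.set_printoptions(precision=3,suppress=True)
p,R,t=placepose(.16); print(p,solver.inverse_kinematics(p,R)); env.reach(p,R)
s=env.sense(); print(s["t"],s["ee_pos"],s["gripper_width"],s["joint_positions"])
u=-np.sin(TH)*H+np.cos(TH)*Z
F0=np.r_[C,0]+SF*H+(.005+.006*np.sin(TH))*Z
ims=[]
for n in("side","top"):
    im,d,K,Rc,e=cam(n); ims.append(im); np.savez(n+"3",p=im,d=d,K=K,R=Rc,e=e); W=cloud(d,K,Rc,e); ok=d>0
    v=W-(F0+.16*u); a=v@u; rad=np.linalg.norm(v-a[...,None]*u,axis=-1)
    m=ok&(rad<.025)&(a>-.01)&(a<.1); print(n,"straw pts",m.sum(),"amin",np.sort(a[m])[:4])
    for k in(.01,.04,.07,.1):
        mm=m&(abs(a-k)<.012)
        if mm.sum(): 
            c=np.median(v[mm],0); vd=W[mm].mean(0)-e; vd/=np.linalg.norm(vd); c=c+vd*.005
            print(k,"off H",c@np.cross(np.cross(Z,H),u),"off side",c@np.cross(Z,H),mm.sum())
    hsv=cv2.cvtColor(im,cv2.COLOR_RGB2HSV)
    g=ok&(hsv[...,0]>33)&(hsv[...,0]<55)&(hsv[...,1]>140)&(np.hypot(W[...,0]-.508,W[...,1]+.165)<.12)
    r=W[g]; r=r[r[:,2]>.085]
    from scipy.optimize import least_squares
    print("rim",least_squares(lambda c:np.hypot(r[:,0]-c[0],r[:,1]-c[1])-.039,C,loss="soft_l1",f_scale=.002).x,len(r))
save("s3.png",cv2.resize(np.hstack([ims[0][0:300,130:430],ims[1][60:360,220:520]]),None,fx=1.33,fy=1.33))
```

```text
[ 0.389 -0.144  0.256] [-0.31  -0.125  0.564  2.21   0.067  0.899  1.637]
8.4 [ 0.39  -0.144  0.256] 0.011973337856013394 [-0.31  -0.124  0.563  2.21   0.066  0.899  1.636]
side straw pts 277 amin [-0.002 -0.001 -0.     0.001]
0.01 off H -0.0007764846127720405 off side 0.0018419560730808468 58
0.04 off H -0.0008503062703742269 off side 0.0013379599510946933 65
0.07 off H -0.0005961037521170635 off side 0.0016211103355031483 69
0.1 off H -0.0005798678299151744 off side 0.001295229826185063 39
rim [ 0.507 -0.162] 181
top straw pts 114 amin [0.002 0.005 0.006 0.006]
0.01 off H -0.00032950722061929246 off side 0.003492688850238787 24
0.04 off H -0.00029611358370923614 off side 0.003366821083614923 33
0.07 off H -0.0003137168254417723 off side 0.0032966927347677015 37
rim [ 0.505 -0.163] 211
```

View pics/s3.png

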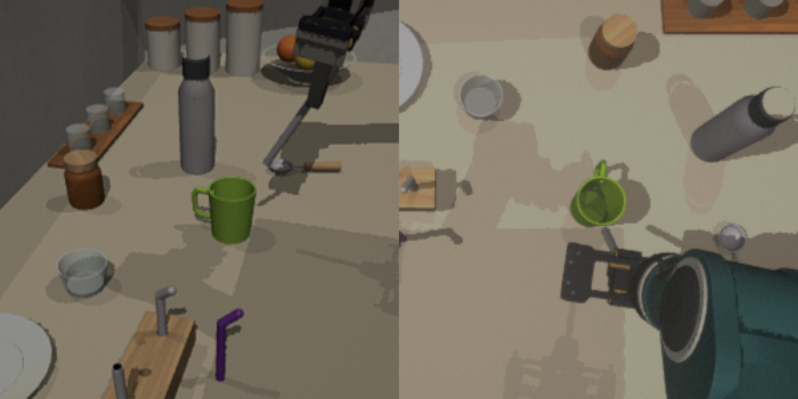

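The held straw matches its plan to 1 mm in the lean plane and sits about 2 mm off sideways, which I correct. The cup is unmoved, at (232,210) in the left half, with the straw's foot poised near (270,162). I lower it along its own axis and watch the force at the bottom.

Run:
```python
from h import *
np.set_printoptions(precision=3,suppress=True)
off=-.002*np.cross(Z,H)
R=placepose()[1]
env.movel(placepose(.15)[0]+off,R,rate=.1)
env.movel(placepose(.012)[0]+off,R,rate=.1); env.pause(.2)
s=env.sense(); f0=np.array(s["wrist_force"]); print(s["t"],f0)
for b in np.arange(.009,-.0075,-.0015):
    env.movel(placepose(b)[0]+off,R,rate=.02); env.pause(.1); s=env.sense(); df=np.array(s["wrist_force"])-f0
    print(round(b,4),df,s["gripper_width"])
    if np.linalg.norm(df)>3: break
print(s["t"],s["ee_pos"])
im,d,K,Rc,e=cam("side"); save("s4.png",cv2.resize(im[20:220,220:420],None,fx=2.5,fy=2.5))
```

```text
10.4833 [0.886 0.543 0.345]
0.009 [-1.059 -0.372 -0.423] 0.011557563547662733
0.0075 [-0.528 -1.355 -0.656] 0.011645260547234842
0.006 [-1.014 -1.1   -0.262] 0.01172807678594068
0.0045 [-0.606 -0.35  -1.257] 0.011347440141277438
0.003 [-0.346 -1.153 -0.597] 0.01163135244233619
0.0015 [-0.949 -1.107 -0.712] 0.011557521456941567
0.0 [-0.118 -1.154 -0.648] 0.011692989529926975
-0.0015 [-3.557 -0.614  4.344] 0.011342394057694423
13.3333 [ 0.464 -0.158  0.113]
```

View pics/s4.png

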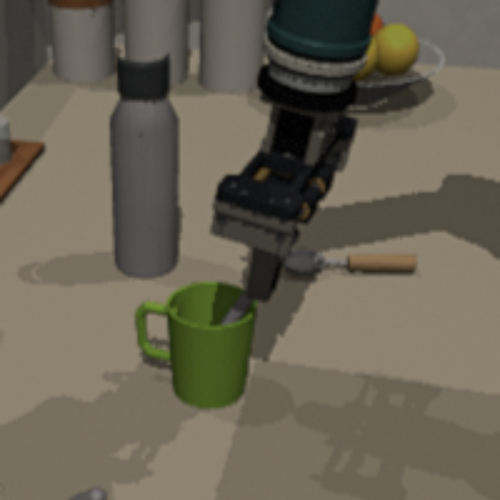

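The foot touched down (4.3 N upward) at the expected floor height. The cup is upright and the straw slants opposite the handle. Now I release and retract along the tool axis.

Run:
```python
from h import *
np.set_printoptions(precision=3,suppress=True)
effector.release(); env.pause(.4)
s=env.sense(); print(s["t"],s["gripper_width"],s["wrist_force"])
R=np.array(s["tcp_rot"]); env.movel(np.array(s["ee_pos"])-.2*R[:,1],R,rate=.12)
env.goto_joints([-1.153,.468,-.012,1.603,.006,1.071,-.056])
s=env.sense(); print(s["t"],s["wrist_force"])
from scipy.optimize import least_squares
ims=[]
for n in("side","top"):
    im,d,K,Rc,e=cam(n); ims.append(im); W=cloud(d,K,Rc,e); ok=d>0
    hsv=cv2.cvtColor(im,cv2.COLOR_RGB2HSV)
    near=ok&(np.hypot(W[...,0]-.49,W[...,1]+.16)<.16)
    g=near&(hsv[...,0]>33)&(hsv[...,0]<55)&(hsv[...,1]>140)
    r=W[g]; r=r[(r[:,2]>.085)&(r[:,2]<.1)]
    c=least_squares(lambda c:np.hypot(r[:,0]-c[0],r[:,1]-c[1])-.039,C,loss="soft_l1",f_scale=.002).x; print(n,"rim",c,len(r))
    h=W[g]; dd=h[:,:2]-c; k=(np.hypot(*dd.T)>.05)&(dd[:,0]>0); print("handle yaw",np.degrees(np.median(np.arctan2(dd[k,1],dd[k,0]))))
    P=W[near&(W[...,2]>.1)]; 
    if len(P)>5:
        for z in(.11,.13,.15,.165,.18):
            q=P[abs(P[:,2]-z)<.01]
            if len(q): 
                m=np.median(q,0); vd=m-e; m=m+.005*vd/np.linalg.norm(vd); o=m[:2]-c; print(m,"dist",np.hypot(*o),"az",np.degrees(np.arctan2(o[1],o[0]))-180*np.sign(o[1]),len(q))
save("s5.png",cv2.resize(np.hstack([ims[0][80:340,170:430],ims[1][130:390,200:460]]),None,fx=1.5,fy=1.5))
```

```text
15.0167 0.09155106187225183 [ 0.032  0.266 -1.129]
19.5 [ 0.321 -0.211 -0.174]
side rim [ 0.507 -0.162] 172
handle yaw -7.617134433962198
[ 0.468 -0.158  0.107] dist 0.03951839895756747 az -6.732135993262801 48
[ 0.456 -0.156  0.127] dist 0.05209508766369924 az -6.911416917463185 57
[ 0.444 -0.154  0.148] dist 0.0638703971443521 az -7.356008382353934 55
[ 0.436 -0.153  0.162] dist 0.07178146066319402 az -7.058107695358871 53
[ 0.436 -0.156  0.169] dist 0.07198965930012102 az -4.695520325048022 4
top rim [ 0.504 -0.163] 187
handle yaw -9.640573976948811
[ 0.47  -0.156  0.106] dist 0.03497446256334954 az -10.885757336765892 26
[ 0.458 -0.155  0.127] dist 0.046873234536580856 az -9.742796440714812 28
[ 0.446 -0.153  0.145] dist 0.05880488944314852 az -9.464641099535612 30
[ 0.434 -0.153  0.164] dist 0.07097975081938739 az -7.94998647589847 56
[ 0.432 -0.154  0.167] dist 0.07293913662029093 az -7.161797697183147 23
```

View pics/s5.png

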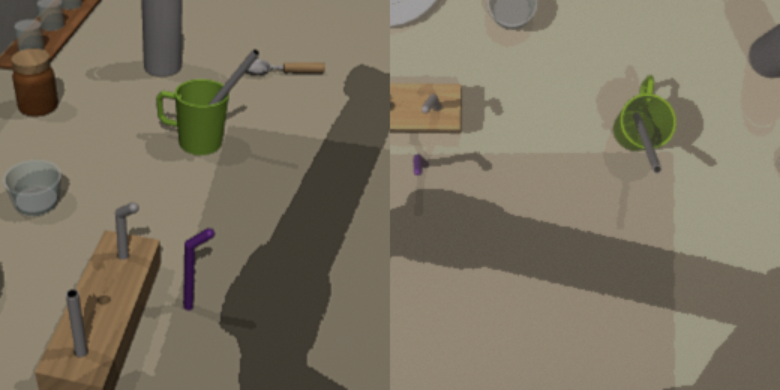

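The straw rests on the rim within about 2° of straight opposite the handle. The cup has not moved, the bystanders are standing, and the arm is clear. I hand it in.

```bash
python3 -c "
from h import *
print(workorder.finish_job(), env.sense()['t'])"
```

```text
the job is handed in; nothing more can be done
the job is handed in; nothing more can be done
```

The job is done and handed in; the last clock reading before that was 19.5 s, against the 43 s limit. I took the long straight straw from the middle hole and lowered it into the cup at a slant. I held it until its foot met the floor, with about 4 N upward at the expected height, then let go and moved the arm clear.

- **Straw:** it slants about 30° and rests on the rim on the side opposite the handle. The lean is within about 2° of straight opposite in both fixed cameras.
- **Cup:** the fitted rim centre and handle direction match the start within about 1 mm and 1°, so it has not moved.
- **Bystanders:** the short straw and the grey bent straw still stand in the block, and I did not touch the purple look-alike.

No check failed. The side and top cameras disagree by 2–3 mm and about 2° on where the cup is and which way its handle points, which is roughly within their calibration. The final reading of the clock did not go through, because nothing can be read after hand-in.

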